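Clamp the press tin to its set force

ROBOT

A 7-joint arm with a two-finger parallel gripper is mounted at the origin on the work surface. World frame = base frame: x ahead of the robot, y to its left, z up, the work surface at z = 0. Lengths are in m, angles in rad, forces in N, time in s.
With the tool pointing down it reaches from about 0.4 to 0.875 m from the base axis. Payload 19.3 kg.
Tool frame: the origin (TCP) lies between the finger pads; the fingertips stand bot.tcp_to_tips ahead of it and the grasp point (between the pads) is the TCP (bot.tcp_to_tips is the distance from the TCP to the fingertips, in m); z points along the fingers, y is the line along which they close (so a half turn about z gives the same grasp; the last joint's range is limited). The gripper opens to 85 mm and grips with 20 to 120 N. Pads are 22 mm wide; open, the fingers measure 114 mm over their backs; the gripper's body (76 mm by 85 mm) begins 54 mm behind the grasp point. The pads swing forward as they close: fully open they stand 13 mm farther back than shut.
Start: joints at [-0.07, 0.521, -0.036, 1.599, 0.021, 1.021, -0.113], TCP at [0.625, -0, 0.25] pointing down, gripper open.
Joint ranges: [-2.91, 2.91], [-0.3, 2.13], [-1.5, 1.42], [0.17, 2.43], [-1.26, 4.41], [0.16, 1.93], [-2.52, 2.52]. Speed limits (rad/s): [1.89, 1.89, 2.39, 2.39, 3.01, 3.01, 3.01].

INTERFACE

Orientations are given as [roll, pitch, yaw] about the fixed x, y, z axes, in that order (R = Rz(yaw) Ry(pitch) Rx(roll)).
In Python, from workcell import telemetry, grab_frame, bot gives the robot as it stands. The module is installed in compiled form; this text tells all that it offers.
- The arm moves only by the shell command python3 -m crank 'ROWS' [FORCE]. ROWS is text: rows parted by semicolons, each of 7 numbers parted by spaces: the finger opening in m, from 0 to 0.0854, then the shift along the tool's x, y, z in m, then the turn, a rotation vector about the tool's x, y, z in degrees. A call has exactly 8 rows; each row shifts and turns the commanded pose from where the row before left it, along the tool's axes as they then stand; what a row does not reach is not made up. A row lasts 1/12 s, in which the tool goes at most 41.7 mm and 7.16 degrees, less where a joint would pass 70% of its speed; a pose out of reach is approached as far as the arm can. A call with a gripper value outside its range is refused whole. The fingers move at their own pace and stop on an object; FORCE is the grip in N (left out, the last holds). Time passes only in rows, so rows that do not move let the fingers close, or fill a call up. It gives the time, the measured TCP pose, the force, the opening and the grip force at its end, in the units of the state.
- telemetry.observe(): the state, without advancing time (a new reading comes with each control period).
- grab_frame(name): name is "scene" or "side" or "wrist"; returns a dict with "pixels" (384x512x3 uint8, red, green, blue), "depth" (384x512 float32, m along the optical axis (not along the pixel's ray), 0 where there is no reading), "vertical_fov" (degrees; the focal length in pixels is half the picture's height over the tangent of half this angle, whatever the lens; pixels are square), "cx", "cy" (the principal point, pixels), "R" (3x3) and "t" (3): a world point X has camera coordinates R X + t; the wrist camera has in their place "hand_eye" (4x4, takes a point from camera to tool coordinates, whose origin is the TCP and whose axes are the flange's). Camera axes: x right, y down, z forward; pixel columns grow to the right and rows downward; lengths in m; the calibration is good to about 2 mm. A picture is of the moment at which its call begins: read the wrist's pose just before it.
- bot.job_done(): hands the job in; it is judged then, once.
The state is a dict: "clock": time; "qpos": joint angles; "qd": joint speeds; "joint_efforts": joint torques, N m; "position": TCP position; "tool_rot": TCP orientation; "force": force on the tool from outside, world axes, zero at the start; "moment": the same for the moment, N m; "grip_width": finger opening in m; "finger_force": force on a finger pad.
Only numpy, scipy, OpenCV 4.12 (cv2) and the standard library are available. Lean on these libraries where they do the work, as an engineer would, in place of code of your own. Each camera call takes 0.05 s, during which the arm holds its last target. There are 200 camera calls.

TASK

Slide the lidded press tin by its black handle into the screw press, straight and fully home against the yellow back stop, without ramming the stop. Then wind the red-gripped crank clockwise until the indicator tab pops out of the head showing its green band; stop there, before the red band shows, and let go. Do not touch the tab, and leave the other things on the counter where they are.

Things in the scene. Friction and masses are not known exactly. Their poses are not given: they have to be found in the camera images.
- tin: Lidded blue enamel press tin with a steel lid, loose, about 0.4 to 0.85 kg: body 120 mm long (own x) by 80 mm wide (y), flat lid top 60 mm above the counter. Origin: centre of its underside. Black bar handle on its -x end, running along x from 60 to 135 mm from the origin, 16 mm wide (y), from 30 to 50 mm high. It slides flat on the counter.
- tin_grip (a point): Point to grip on the tin's handle: on the bar's centre line, 112 mm from the tin's origin along its -x, 40 mm above the counter. Axes as the tin's.
- press: White screw press fixed to the counter. Origin on the counter, under the screw's axis. The tin goes in along the press's own +x, handle last; when home its origin is at the press's origin and its axes are parallel to the press's. Columns 18 mm thick stand at y = +-66 mm (feet 16 mm high reach to y = +-83); the head (54 mm in x, 170 mm in y) spans from 100 to 140 mm high.
- press_mouth (a point): Middle of the press's mouth at counter level, 91 mm before the press's origin (its -x); axes as the press's. The tin slides on the bare counter between two guide rails 18 mm high, inner faces 43 mm either side of the centre line (3 mm of play a side), ending 65 mm past the origin; over the first 31 mm from the mouth they flare, the mouth being about 108 mm wide.
- stop: Yellow, slightly springy back stop (gives 1 mm per 10 N) of the press, 98 mm wide, 40 mm high; its origin is at counter level in the middle of the face that the tin's nose (60 mm ahead of the tin's origin) comes to rest on, 60 mm beyond the press's origin.
- ram: Round steel pressing foot, 56 mm across, on the press's screw. Origin 50 mm above its underside. Its underside starts 8 to 14 mm above the tin's lid height and goes down 12 mm per turn of the crank.
- crank_grip (a point): Middle of the crank's upright red grip, a free-spinning round post 18 mm thick from 160 to 208 mm above the counter; this point is 188 mm high. It circles at 50 mm radius round the vertical through the press's origin. Under load the crank rises up to 12 mm, but the grip slides on its pin, so a hand can stay at one height. At the start it is on the half of the circle away from the mouth.
- crank_hub (a point): Hub of the crank, on the screw's axis, 160 mm above the counter. Clockwise seen from above lowers the foot. Turning takes about 3 to 6 N along the grip's circle, rising to 5 to 9 N as the foot loads the tin; the screw holds where it is left. About 1 to 2 turns are needed, depending on the start and on a hidden force setting.
- tab (a joint): How far the indicator tab stands out of the press head, m. 0 = in. It snaps to about 0.012 (green band showing) when the clamping force reaches the set value, which differs each time. Some 2 mm more screw travel (a sixth of a turn of the crank) and it jumps to about 0.020 (red band showing as well): too tight. It does not go back in.
- tab_end (a point): Middle of the outer end of the indicator tab, 30 mm wide, 10 mm thick, 120 mm above the counter, coming out of the middle of the head's end face on the press's -y side (85 mm from the screw axis). End face black, the next 12 mm green, the rest red. Not to be touched.
- brown_bowl: Brown bowl, 130 mm across, 65 mm high, bystander; origin at its underside.
- blue_bowl: Blue bowl, 130 mm across, 65 mm high, bystander; origin at its underside.
- jar: Amber jar with red cap, 64 mm thick, 90 mm high, bystander; origin at its underside.
- cup: White cup, 72 mm thick, 85 mm high, bystander; origin at its underside.
- sauce: Tall sauce bottle, 60 mm thick, 190 mm high, bystander; origin at its underside.
- saucer: White saucer, 100 mm across, 18 mm high, bystander; origin at its underside.
- spoon: Serving spoon lying on the counter, bystander.

How it is judged:
By the outcome, as a careful person would: the job done as asked, in the order asked, and still so for the second after the job is handed in, with the robot touching nothing.
It also fails if it takes over 72 s, if anything falls off the work surface, if the arm or the gripper's body presses on something with over 40 N, if the wrist force passes 120 N, or if a joint passes its speed limit or range.

## Working session

There is one attempt and no reset: what is moved stays moved. The work goes in short steps, Python scripts to look and compute and a shell command to move; the robot and the scene stay as the last step left them, time stands still between calls to the robot, and variables do not carry over. Pictures are saved under pics/ and viewed, at most 10 in all, crops included, and the job is handed in when it is done.

```bash
mkdir -p pics; cat > h.py <<'E'
import numpy as np, cv2
from workcell import telemetry, grab_frame, bot
from scipy.spatial.transform import Rotation as Ro
def cam(n):
    s=telemetry.observe(); f=grab_frame(n)
    if 'hand_eye' in f:
        T=np.eye(4);T[:3,:3]=Ro.from_euler('xyz',s['tool_rot']).as_matrix();T[:3,3]=s['position']
        M=T@np.array(f['hand_eye'])
    else:
        M=np.eye(4);R=np.array(f['R']);M[:3,:3]=R.T;M[:3,3]=-R.T@np.array(f['t'])
    f['M']=M;f['F']=192/np.tan(np.radians(f['vertical_fov'])/2);return f
def dirs(f,uv):
    uv=np.atleast_2d(uv).astype(float)
    d=np.c_[(uv[:,0]-f['cx'])/f['F'],(uv[:,1]-f['cy'])/f['F'],np.ones(len(uv))]
    return d@f['M'][:3,:3].T
def plane(f,uv,z):
    d=dirs(f,uv);o=f['M'][:3,3];return o+d*((z-o[2])/d[:,2])[:,None]
def cloud(f):
    v,u=np.mgrid[:384,:512];d=dirs(f,np.c_[u.ravel(),v.ravel()])
    return (f['M'][:3,3]+d*f['depth'].ravel()[:,None]).reshape(384,512,3)
def save(f,n): cv2.imwrite('pics/'+n,f['pixels'][:,:,::-1])
E
python3 - <<'E'
from h import *
s=telemetry.observe();print({k:np.round(v,3) for k,v in s.items()},bot.tcp_to_tips)
ims=[]
for n in('scene','side','wrist'):
    f=cam(n);print(n,f['M'].round(3).tolist(),f['F'],f['cx'],f['cy'],(f['depth']>0).mean())
    np.savez('/tmp/%s.npz'%n,**f);ims.append(f['pixels'])
    save(f,n+'0.png')
E
```

```text
{'clock': np.float64(0.0), 'qpos': array([-0.07 ,  0.522, -0.036,  1.6  ,  0.021,  1.021, -0.113]), 'qd': array([ 0.   ,  0.   , -0.001, -0.   , -0.   ,  0.001,  0.001]), 'joint_efforts': array([-4.0000e-03, -9.2711e+01,  1.9780e+00, -3.6993e+01,  1.8000e-02,
        8.0000e-03, -0.0000e+00]), 'position': array([ 0.625, -0.   ,  0.25 ]), 'tool_rot': array([-3.14 ,  0.   ,  1.571]), 'force': array([-0.12 ,  0.246,  0.333]), 'moment': array([ 0.017, -0.012, -0.02 ]), 'finger_force': np.float64(0.0), 'grip_width': np.float64(0.085)} 0.019
scene [[0.196, 0.704, -0.683, 1.261], [0.981, -0.141, 0.137, -0.127], [0.0, -0.696, -0.718, 0.828], [0.0, 0.0, 0.0, 1.0]] 394.3014680119721 251.95572478074882 191.1998175016718 0.99615478515625
side [[-0.953, -0.146, 0.264, 0.28], [-0.302, 0.468, -0.83, 0.942], [-0.002, -0.871, -0.491, 0.72], [0.0, 0.0, 0.0, 1.0]] 413.25963046681505 247.9002476882346 190.57260172670655 0.9960225423177084
wrist [[1.0, -0.0, -0.001, 0.626], [-0.001, -0.948, -0.317, 0.082], [-0.001, 0.317, -0.948, 0.372], [0.0, 0.0, 0.0, 1.0]] 281.472260033533 255.94543827059812 192.9716660388017 0.9960123697916666
```

View pics/scene0.png

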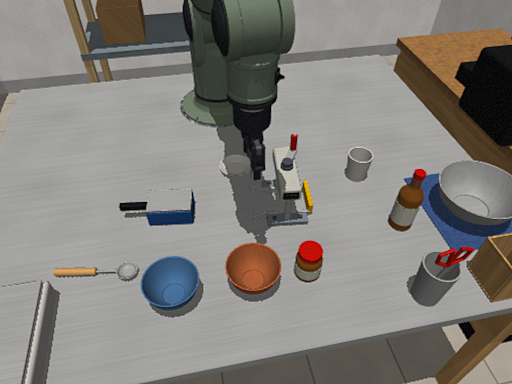

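View pics/side0.png

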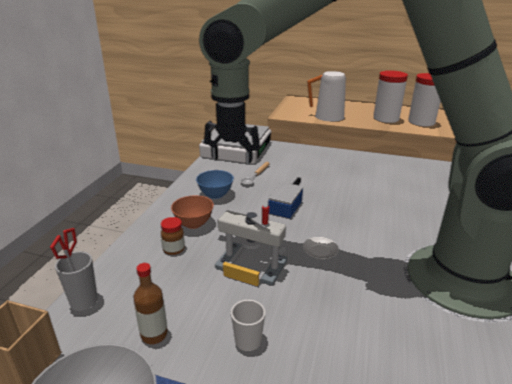

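Scene view: tin at (170,207) with its handle to the left at (133,206); the press is at (288,190) with the yellow stop at (308,197), red grip at (293,142) and saucer at (236,165). The tin has to travel roughly along world +y. The side view shows the same press at (250,245) with the stop nearest that camera.

```bash
cat > m.py <<'E'
from h import *
L=lambda n:{k:v for k,v in np.load('/tmp/%s.npz'%n).items()}
def masks(f):
    h=cv2.cvtColor(f['pixels'],cv2.COLOR_RGB2HSV);H,S,V=[h[...,i].astype(int) for i in range(3)]
    return dict(blue=(H>105)&(H<125)&(S>120)&(V>40),yel=(H>18)&(H<30)&(S>150)&(V>100),red=((H<6)|(H>174))&(S>180)&(V>80),dark=V<45,white=(S<40)&(V>90))
def st(n,P):
    print(n,len(P),'med',np.median(P,0).round(4),'lo',np.percentile(P,2,0).round(3),'hi',np.percentile(P,98,0).round(3))
E
python3 - <<'E'
from m import *
for n in('scene','side'):
    f=L(n);C=cloud(f);m=masks(f);print(n)
    X,Y,Z=C[...,0],C[...,1],C[...,2]
    reg=(X>.4)&(X<.95)&(Y>-.45)&(Y<.25)
    st('red',C[m['red']&reg&(Z>.155)&(Z<.22)])
    y=C[m['yel']&reg&(Z>.003)];st('yel',y)
    top=(abs(Z-.14)<.006)&reg&m['white'];P=C[top];st('head',P)
    r=cv2.minAreaRect((P[:,:2]*1000).astype(np.float32));print(r)
    P=C[(abs(Z-.06)<.006)&reg&(Y<-.1)&~m['blue']];st('lid',P)
    if len(P): print(cv2.minAreaRect((P[:,:2]*1000).astype(np.float32)))
    st('tinblue',C[m['blue']&reg&(Z>.01)&(X<.8)])
    P=C[m['dark']&reg&(Z>.025)&(Z<.056)&(Y<-.2)];st('handle',P)
    if len(P): print(cv2.minAreaRect((P[:,:2]*1000).astype(np.float32)))
    P=C[reg&(Z>.01)&(Z<.025)&(X<.6)&(Y>-.2)];
    if len(P): st('saucer',P)
E
```

```text
scene
red 77 med [0.5002 0.1334 0.19  ] lo [0.494 0.128 0.166] hi [0.503 0.141 0.207]
yel 124 med [0.5576 0.1717 0.0377] lo [0.5   0.164 0.013] hi [0.594 0.182 0.041]
head 642 med [0.5616 0.1034 0.1382] lo [0.457 0.079 0.135] hi [0.619 0.132 0.141]
((536.3035278320312, 108.35662841796875), (51.86228561401367, 171.5984344482422), 84.2884521484375)
lid 1329 med [ 0.5346 -0.2092  0.0588] lo [ 0.48  -0.275  0.055] hi [ 0.827 -0.15   0.065]
((652.0699462890625, -208.5025177001953), (128.04615783691406, 357.89385986328125), 86.62413787841797)
tinblue 1070 med [ 0.7107 -0.2143  0.034 ] lo [ 0.543 -0.272  0.011] hi [ 0.789 -0.148  0.064]
handle 194 med [ 0.508  -0.2999  0.0469] lo [ 0.495 -0.333  0.034] hi [ 0.515 -0.268  0.051]
((504.4971923828125, -300.2197265625), (69.66559600830078, 18.599227905273438), 81.99861145019531)
saucer 606 med [0.563  0.0709 0.0153] lo [ 0.409 -0.19   0.011] hi [0.598 0.171 0.023]
side
red 71 med [0.4911 0.1439 0.1915] lo [0.487 0.137 0.166] hi [0.496 0.147 0.208]
yel 478 med [0.5406 0.1803 0.0278] lo [0.497 0.17  0.006] hi [0.588 0.187 0.042]
head 675 med [0.5447 0.1233 0.1405] lo [0.454 0.084 0.135] hi [0.617 0.144 0.143]
((536.468994140625, 111.63084411621094), (56.465492248535156, 168.45982360839844), 83.77617645263672)
lid 656 med [ 0.5297 -0.1983  0.0613] lo [ 0.478 -0.273  0.054] hi [ 0.824 -0.143  0.065]
((652.40185546875, -219.84405517578125), (152.05039978027344, 360.1851806640625), 87.88931274414062)
tinblue 479 med [ 0.5221 -0.1485  0.0357] lo [ 0.473 -0.271  0.011] hi [ 0.795 -0.137  0.064]
handle 22 med [ 0.4985 -0.3086  0.0505] lo [ 0.494 -0.325  0.041] hi [ 0.504 -0.287  0.054]
((498.953857421875, -305.2237548828125), (40.212554931640625, 8.433915138244629), 84.08544158935547)
saucer 952 med [0.491  0.1181 0.0174] lo [ 0.404 -0.15   0.011] hi [0.597 0.185 0.024]
```

View pics/wrist0.png

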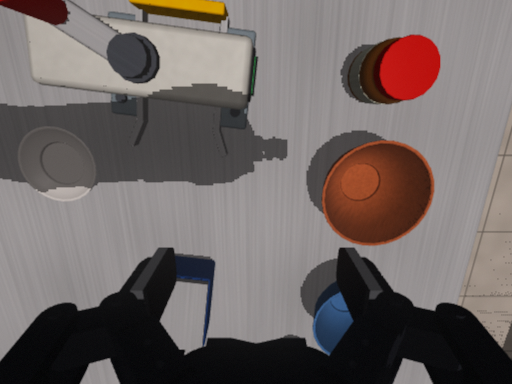

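Wrist view: head at (140,60), stop at (180,8), tab face at (253,75) on the world +x side, saucer at (57,162), and brown bowl at (378,192). The saucer and bowl flank the tin's route, so I'll measure clearances along with refined tin and press frames.

```bash
python3 - <<'E'
from m import *
for n in('scene','side','wrist'):
    f=L(n);C=cloud(f);m=masks(f);print(n)
    X,Y,Z=C[...,0],C[...,1],C[...,2]
    def rect(nm,M):
        M=cv2.morphologyEx(M.astype(np.uint8),cv2.MORPH_OPEN,np.ones((2,2)))>0
        k,l,s,_=cv2.connectedComponentsWithStats(M.astype(np.uint8),connectivity=8)
        if k<2:return
        M=l==1+s[1:,4].argmax();P=C[M];(c,wh,a)=cv2.minAreaRect((P[:,:2]*1000).astype(np.float32))
        print(nm,len(P),np.round(c,1),np.round(wh,1),round(a,2),'z',P[:,2].mean().round(4))
    rect('lid',(abs(Z-.06)<.006)&(X<.62)&(X>.4)&(Y<-.1)&(Y>-.33))
    rect('handle',m['dark']&(Z>.03)&(Z<.056)&(Y<-.2)&(Y>-.36)&(X<.6)&(X>.4))
    rect('head',(abs(Z-.14)<.004)&(X<.7)&(X>.4)&(Y<.2)&(Y>.03))
    rect('saucer',(Z>.006)&(Z<.022)&(X<.53)&(X>.35)&(Y<.06)&(Y>-.13))
    rect('bowl',(Z>.058)&(Z<.07)&(X<.95)&(X>.6)&(Y<.12)&(Y>-.13))
    rect('yel',m['yel']&(Z>.032)&(Z<.044)&(Y>.1)&(Y<.25))
    rect('hub',m['dark']&(Z>.15)&(Z<.2)&(Y>.05)&(Y<.2)&(X>.45)&(X<.6))
    rect('grip',m['red']&(Z>.203)&(Z<.214)&(Y>.05)&(Y<.2)&(X<.6))
    rect('rails',(Z>.013)&(Z<.022)&(Y>.0)&(Y<.2)&(X>.53)&(X<.63))
E
```

```text
scene
lid 948 [ 869.2 -195.4] [785.9 121.9] 1.03 z 0.0612
handle 193 [ 861.4 -201.7] [810.3  66.6] 15.23 z 0.046
head 600 [818.   39.7] [ 82.2 943.5] 74.31 z 0.1396
saucer 173 [807.1 -40.8] [ 91.9 919.7] 84.9 z 0.0271
bowl 217 [967.6 -94.2] [123.1 577.7] 71.51 z 0.0624
yel 103 [868.6  48.3] [ 34.2 859.2] 68.16 z 0.0377
hub 8 [548.6 110.8] [2.8 9.5] 19.88 z 0.15
grip 8 [376.9 184.8] [  5.1 271.7] 68.89 z 0.1515
rails 373 [600.1  96.5] [166.4  46. ] 87.83 z 0.0147
side
lid 478 [433.6 299.4] [ 104.  1317.6] 8.97 z 0.0625
handle 20 [ 496.7 -332.3] [ 8.8 88.9] 2.66 z 0.0408
head 635 [379.7 484.9] [163.8 921.4] 22.44 z 0.1409
saucer 346 [348.4 449.1] [ 68.8 993. ] 3.99 z 0.0176
bowl 164 [781.8 -70.8] [133.8 134.7] 27.96 z 0.0585
yel 196 [536.9 177.6] [88.1 51. ] 21.84 z 0.0373
hub 4 [538.2 122.1] [2.1 5. ] 53.66 z 0.153
grip 12 [489.5 141.7] [13.2  4.1] 57.36 z 0.203
rails 253 [595.7 114.6] [ 50.4 121.9] 2.54 z 0.0176
wrist
lid 2487 [ 547.  -119.7] [427.9  63.5] 76.98 z 0.0613
handle 11 [ 507.3 -309.9] [56.9  1.7] 76.48 z 0.023
head 11993 [492.2 114.1] [ 52.8 273.3] 83.81 z 0.1392
saucer 1691 [463.   49.9] [317.6  97.6] 28.1 z 0.0125
bowl 1624 [735.8 -23. ] [149.7 288. ] 64.5 z 0.0549
yel 926 [579.6 153.3] [ 60.8 159.8] 53.78 z 0.0381
hub 127 [545.5 105.1] [24.1  7.4] 60.61 z 0.151
grip 12 [495.8 128.7] [2.8 1.2] 15.41 z 0.2049
rails 803 [590.5  50.4] [84.6 42.7] 67.99 z 0.0158
```

```bash
cat >> m.py <<'E'
def rects(f):
    C=cloud(f);m=masks(f)
    X,Y,Z=C[...,0],C[...,1],C[...,2]
    def rect(nm,M):
        k,l,s,_=cv2.connectedComponentsWithStats(M.astype(np.uint8),connectivity=4)
        if k<2:return
        M=l==1+s[1:,4].argmax();P=C[M];(c,wh,a)=cv2.minAreaRect((P[:,:2]*1000).astype(np.float32))
        print(nm,len(P),np.round(c,1),np.round(wh,1),round(a,2),'z',P[:,2].mean().round(4))
    rect('lid',(abs(Z-.06)<.006)&(X<.62)&(X>.4)&(Y<-.1)&(Y>-.33))
    rect('handle',m['dark']&(Z>.03)&(Z<.056)&(Y<-.2)&(Y>-.36)&(X<.6)&(X>.4))
    rect('head',(abs(Z-.14)<.004)&(X<.7)&(X>.4)&(Y<.2)&(Y>.03))
    rect('saucer',(Z>.006)&(Z<.022)&(X<.53)&(X>.35)&(Y<.06)&(Y>-.13))
    rect('bowl',(Z>.058)&(Z<.07)&(X<.95)&(X>.6)&(Y<.12)&(Y>-.13))
    rect('yel',m['yel']&(Z>.032)&(Z<.044)&(Y>.1)&(Y<.25))
    rect('hub',m['dark']&(Z>.145)&(Z<.2)&(Y>.05)&(Y<.2)&(X>.45)&(X<.6))
    rect('grip',m['red']&(Z>.203)&(Z<.214)&(Y>.05)&(Y<.2)&(X<.6))
E
python3 - <<'E'
from m import *
for n in('scene','side','wrist'):print(n);rects(L(n))
E
```

```text
scene
lid 955 [ 516.  -204.5] [116.4  81.1] 82.59 z 0.0584
handle 194 [ 504.5 -300.2] [69.7 18.6] 82.0 z 0.045
head 628 [536.2 107.4] [ 52.2 166.9] 83.79 z 0.1384
saucer 184 [383.1  -2.2] [65.5 95.4] 0.4 z 0.0115
bowl 370 [765.5 -27. ] [126.5 128. ] 76.55 z 0.0625
yel 105 [545.4 173.2] [12.  96.1] 82.47 z 0.0379
hub 19 [546.3 105.6] [23.3 11.2] 72.58 z 0.1537
grip 12 [498.2 133.9] [12.8  9. ] 80.14 z 0.2057
side
lid 479 [ 517.4 -201.5] [123.   80.2] 81.18 z 0.061
handle 22 [ 499.  -305.2] [40.2  8.4] 84.09 z 0.0496
head 648 [536.6 111.5] [ 56.2 168.2] 83.78 z 0.1404
saucer 383 [383.9   0.7] [96.5 67.1] 89.94 z 0.0124
bowl 276 [765.  -24.3] [128.8 128.5] 64.44 z 0.0632
yel 197 [543.1 176.3] [15.6 96.6] 82.97 z 0.0389
hub 6 [539.8 121.7] [5.2 6.1] 86.63 z 0.1547
grip 14 [489.7 141.9] [13.6  4.7] 42.31 z 0.206
wrist
lid 2494 [ 523.3 -202.4] [116.4  61.3] 82.38 z 0.0583
handle 13 [ 512.1 -287.3] [24.1  1.7] 87.46 z 0.0405
head 12086 [536.4 110.1] [ 51.9 167.8] 83.05 z 0.1384
saucer 1707 [383.9   1.3] [67.7 97.5] 0.07 z 0.0118
bowl 1643 [765.7 -24.8] [128.3 128.2] 49.02 z 0.0623
yel 847 [545.  174.9] [11.3 96.4] 83.71 z 0.0383
hub 179 [544.9 107.8] [26.1 10. ] 75.09 z 0.1525
grip 5 [496.1 129.3] [1.6 0.2] 10.95 z 0.2052
```

```bash
r="0.06 -0.030 -0.0125 0.006 0 0 0"; 
python3 -m crank '0.06 -0.03 -0.0125 0.008 0 0 0;0.06 -0.03 -0.0125 0.008 0 0 0;0.06 -0.03 -0.0125 0.008 0 0 0;0.06 -0.03 -0.0125 0.008 0 0 0;0.06 -0.03 -0.0125 0.008 0 0 0;0.06 -0.03 -0.0125 0.008 0 0 0;0.06 -0.03 -0.0125 0.008 0 0 0;0.06 -0.03 -0.0125 0.008 0 0 0' 40
python3 -m crank '0.06 -0.0096 -0.003 0.004 0 0 1;0.06 -0.0096 -0.003 0.004 0 0 1;0.06 -0.0096 -0.003 0.004 0 0 1;0.06 -0.0096 -0.003 0.004 0 0 1;0.06 -0.0096 -0.003 0.004 0 0 1;0.06 -0.0096 -0.003 0.004 0 0 1;0.06 -0.0096 -0.003 0.004 0 0 1;0.06 -0.0096 -0.003 0.004 0 0 0.7'
python3 - <<'E'
from m import *
f=cam('wrist');np.savez('/tmp/w1.npz',**f);save(f,'w1.png');rects(f)
s=telemetry.observe();print(s['position'],np.degrees(s['tool_rot']))
E
```

```text
clock: 0.82
position: [0.5241, -0.2413, 0.1859]
tool_rot: [-3.141, -0.0, 1.571]
force: [0.8, 0.1, -0.5]
grip_width: 0.0603
finger_force: 0.0
clock: 1.48
position: [0.4961, -0.3158, 0.1539]
tool_rot: [3.142, 0.0, 1.435]
force: [-0.0, -0.3, -0.0]
grip_width: 0.0596
finger_force: 0.0
lid 14208 [ 514.5 -216.7] [87.6 76.4] 82.35 z 0.0586
handle 1518 [ 503.1 -299.1] [73.7 15.2] 83.04 z 0.0483
[ 0.49467185 -0.31776174  0.15322975] [-1.79931137e+02  4.65884197e-02  8.20702788e+01]
```

View pics/w1.png

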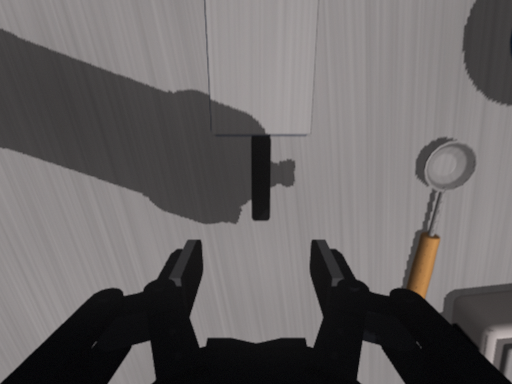

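The handle is centred at (261,178) between the fingers; heading and place agree with the earlier views. I'll correct by 2 and 6 mm, descend and grip.

```bash
python3 -m crank '0.06 0.0022 0.0029 0.005 0 0 -0.1;0.06 0 0.0029 0.012 0 0 0;0.06 0 0 0.018 0 0 0;0.06 0 0 0.018 0 0 0;0.06 0 0 0.018 0 0 0;0.06 0 0 0.018 0 0 0;0.06 0 0 0.014 0 0 0;0.06 0 0 0.010 0 0 0' 60
python3 -m crank '0.04 0 0 0 0 0 0;0.025 0 0 0 0 0 0;0 0 0 0 0 0 0;0 0 0 0 0 0 0;0 0 0 0 0 0 0;0 0 0 0 0 0 0;0 0 0 0 0 0 0;0 0 0 0 0 0 0'
python3 - <<'E'
from m import *
s=telemetry.observe();print(s['position'],np.degrees(s['tool_rot']),s['force'])
for n in('scene','side'):f=cam(n);rects(f)
E
```

```text
clock: 2.2
position: [0.5025, -0.3124, 0.0391]
tool_rot: [-3.14, -0.001, 1.44]
force: [0.2, -0.1, -0.2]
grip_width: 0.0599
finger_force: 0.0
clock: 2.87
position: [0.5028, -0.314, 0.0421]
tool_rot: [3.14, 0.0, 1.438]
force: [-1.0, 0.8, 6.5]
grip_width: 0.0151
finger_force: 60.1
[ 0.50281904 -0.31395121  0.04207915] [1.79932267e+02 2.12556773e-02 8.23935737e+01] [-1.00233403  0.75926548  6.471192  ]
lid 960 [ 516.2 -205.1] [116.2  82.3] 83.66 z 0.0586
handle 125 [ 506.6 -288.1] [45.1 21.5] 79.95 z 0.0449
head 630 [536.7 107.6] [ 51.2 169.2] 82.94 z 0.1385
saucer 185 [384.9  -2.1] [96.2 69.7] 90.0 z 0.0121
bowl 377 [765.5 -26.2] [126.4 128.3] 81.51 z 0.0626
yel 107 [546.5 173. ] [11.3 95.3] 83.44 z 0.0382
hub 17 [545.3 106.6] [23.7  7.2] 82.82 z 0.1539
grip 13 [497.9 133.6] [12.6 10. ] 75.11 z 0.2056
lid 473 [ 517.5 -200.9] [120.8  77.8] 82.23 z 0.0612
handle 28 [ 504.7 -305.1] [14.  43.9] 2.64 z 0.0506
head 649 [536.2 112.5] [ 55.3 168.4] 83.32 z 0.1405
saucer 369 [383.9   1.8] [100.   67.3] 89.39 z 0.0127
bowl 262 [766.4 -24.8] [128.1 126.9] 84.33 z 0.0634
yel 194 [543.4 176.6] [14.6 96.5] 82.71 z 0.0389
hub 5 [529.1 125.1] [5.6 2.8] 39.42 z 0.1477
grip 15 [489.6 142. ] [12.5  6.4] 35.84 z 0.2059
```

```bash
python3 -m crank '0 0 0 -0.0015 0 0 0;0 0.004 -0.0005 0 0 0 0;0 0.008 -0.001 0 0 0 -0.1;0 0.010 -0.0014 0 0 0 -0.1;0 0.010 -0.0014 0 0 0 -0.1;0 0.010 -0.0014 0 0 0 -0.1;0 0.010 -0.0014 0 0 0 -0.1;0 0.010 -0.0014 0 0 0 -0.1'
python3 -m crank '0 0.012 -0.0014 0 0 0 -0.1;0 0.012 -0.0014 0 0 0 -0.1;0 0.012 -0.0014 0 0 0 -0.1;0 0.012 -0.0014 0 0 0 0;0 0.012 -0.0014 0 0 0 0;0 0.010 -0.0014 0 0 0 0;0 0.007 -0.001 0 0 0 0;0 0.003 0 0 0 0 0'
python3 - <<'E'
from m import *
s=telemetry.observe();print(s['position'],np.degrees(s['tool_rot']),s['force'])
for n in('scene','side','wrist'):
    f=cam(n);np.savez('/tmp/%s2.npz'%n,**f);print(n);rects(f)
save(f,'w2.png')
E
```

```text
clock: 3.63
position: [0.5019, -0.2498, 0.0428]
tool_rot: [-3.142, -0.0, 1.449]
force: [0.3, -0.6, -1.9]
grip_width: 0.0152
finger_force: 58.9
clock: 4.3
position: [0.5021, -0.1692, 0.0428]
tool_rot: [-3.141, -0.0, 1.455]
force: [-0.3, -0.1, -2.5]
grip_width: 0.0149
finger_force: 58.9
[ 0.50205062 -0.16921407  0.0427941 ] [-1.79985908e+02 -1.76587775e-02  8.33648375e+01] [-0.28632481 -0.06598517 -2.53983351]
scene
lid 148 [ 510.7 -110.5] [20.7 79.8] 89.69 z 0.0588
head 624 [536.8 107.7] [ 51.5 170. ] 82.7 z 0.1384
saucer 186 [382.6  -2.1] [64.9 96.8] 0.25 z 0.0116
bowl 387 [765.4 -26.3] [126.6 129.4] 80.51 z 0.0625
yel 105 [545.7 173. ] [11.2 98. ] 82.74 z 0.0381
hub 19 [545.1 107. ] [24.  9.] 85.31 z 0.1537
grip 14 [499.5 134. ] [13.4  8.6] 88.18 z 0.2051
side
lid 69 [ 510.6 -109.7] [75.4 18.9] 0.62 z 0.0615
head 641 [536.  112.4] [ 57.3 169.5] 83.42 z 0.1405
saucer 360 [384.   0.] [100.   67.3] 89.68 z 0.0128
bowl 262 [766.7 -26.1] [127.4 129.7] 56.92 z 0.0635
yel 200 [543.9 176.2] [14.5 96. ] 83.22 z 0.0389
hub 5 [540.6 121.3] [2.7 7.9] 58.86 z 0.1548
grip 11 [491.4 143.7] [9.5 2.2] 17.64 z 0.2063
wrist
lid 8516 [ 510. -107.] [20.7 76.7] 84.68 z 0.059
saucer 20 [402.7 -34.6] [3.7 1.5] 44.38 z 0.0166
```

View pics/w2.png

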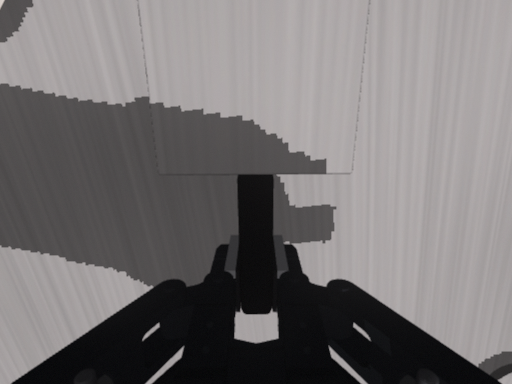

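Wrist view: handle at (256,240), held squarely between the pads, and the lid's rear edge at row 173 is level. Next I compare the tin and rails in press coordinates.

```bash
cat > p.py <<'E'
from m import *
O=np.array([.5364,.1099]);A=np.radians(83.3);U=np.array([np.cos(A),np.sin(A)]);N=np.array([-U[1],U[0]])
def pr(C): d=C[...,:2]-O; return np.stack([d@U,d@N,C[...,2]],-1)*1000
E
python3 - <<'E'
from p import *
print('tcp',pr(np.array(telemetry.observe()['position'])).round(1))
for n in('scene2','side2','wrist2'):
    f=L(n);Q=pr(cloud(f));x,y,z=Q[...,0],Q[...,1],Q[...,2];print(n)
    M=(abs(z-60)<6)&(x>-240)&(x<-60)&(abs(y)<60)
    k,l,s,_=cv2.connectedComponentsWithStats(M.astype(np.uint8));P=Q[l==1+s[1:,4].argmax()]
    print(' lid',len(P),[np.round(v,1) for v in cv2.minAreaRect(P[:,:2].astype(np.float32))],P[:,2].mean().round(1))
    M=(abs(z-18)<4)&(x>-100)&(x<70)&(abs(y)<62)
    for sg in(1,-1):
        P=Q[M&(sg*y>30)]
        if len(P)<20: continue
        print(' rail',sg,len(P));
        for a in range(-90,70,20):
            q=P[(P[:,0]>=a)&(P[:,0]<a+20)]
            if len(q)>4: print('   ',a,len(q),np.percentile(q[:,1],[3,97]).round(1))
E
```

```text
tcp [-282.6    1.3   42.8]
scene2
 lid 908 [array([-171.1,    1.1]), array([115.4,  79.5]), np.float64(0.6)] 58.5
 rail 1 84
    -90 14 [48.4 58. ]
    -70 21 [43.3 61.1]
    -50 29 [41.7 60.4]
    -30 11 [42.4 57.1]
    50 7 [37.  49.1]
 rail -1 181
    -90 20 [-61.  -49.1]
    -70 23 [-59.4 -43.6]
    -50 22 [-59.4 -42.4]
    -30 35 [-60.5 -42.3]
    10 33 [-61.  -42.3]
    30 24 [-58.9 -43.8]
    50 18 [-54.1 -40.1]
side2
 lid 367 [array([-181.2,    2.4]), array([95.4, 75.4]), np.float64(2.9)] 61.4
 rail 1 166
    -90 19 [49.5 61.5]
    -70 6 [52.  60.2]
    -30 9 [42.9 49.5]
    -10 29 [43.8 60.7]
    10 37 [43.4 60.6]
    30 43 [43.6 60.8]
    50 21 [34.5 59.4]
 rail -1 146
    -50 28 [-60.4 -42.7]
    -30 32 [-60.8 -43.5]
    -10 33 [-60.8 -43.4]
    10 35 [-60.9 -42.8]
    30 12 [-61.5 -43.2]
wrist2
 lid 36978 [array([-198.8,    1. ]), array([59.2, 76.7]), np.float64(0.5)] 58.9
```

```bash
python3 -m crank '0 0.004 0.0003 0.0004 0 0 0.1;0 0.008 0.0003 0 0 0 0.1;0 0.010 0 0 0 0 0.1;0 0.010 0 0 0 0 0;0 0.010 0 0 0 0 0;0 0.010 0 0 0 0 0;0 0.008 0 0 0 0 0;0 0.004 0 0 0 0 0'
python3 - <<'E'
from p import *
s=telemetry.observe();print('tcp',pr(np.array(s['position'])).round(1),np.degrees(s['tool_rot'])[2],s['force'],s['moment'])
E
```

```text
clock: 5.12
position: [0.5106, -0.1054, 0.0424]
tool_rot: [-3.141, -0.0, 1.45]
force: [-0.8, -0.6, -2.1]
grip_width: 0.0151
finger_force: 59.0
tcp [-216.8    0.5   42.4] 83.09126979873308 [-0.77472831 -0.63655558 -2.10939452] [-0.40919914  0.02297763  0.01256157]
```

```bash
python3 -m crank '0 0.004 0.0003 0 0 0 -0.1;0 0.008 0.0002 0 0 0 -0.1;0 0.011 0 0 0 0 0;0 0.012 0 0 0 0 0;0 0.012 0 0 0 0 0;0 0.012 0 0 0 0 0;0 0.009 0 0 0 0 0;0 0.004 0 0 0 0 0'
python3 - <<'E'
from p import *
s=telemetry.observe();print('tcp',pr(np.array(s['position'])).round(1),np.degrees(s['tool_rot'])[2],s['force'],s['moment'])
f=cam('wrist');save(f,'w3.png')
E
```

```text
clock: 5.78
position: [0.5196, -0.0338, 0.0424]
tool_rot: [-3.142, -0.001, 1.454]
force: [-0.9, -1.4, -1.3]
grip_width: 0.015
finger_force: 58.9
tcp [-1.447e+02 -1.000e-01  4.240e+01] 83.28834520842202 [-0.92805345 -1.38790646 -1.25045944] [-0.31480286 -0.0635748  -0.00529059]
```

View pics/w3.png

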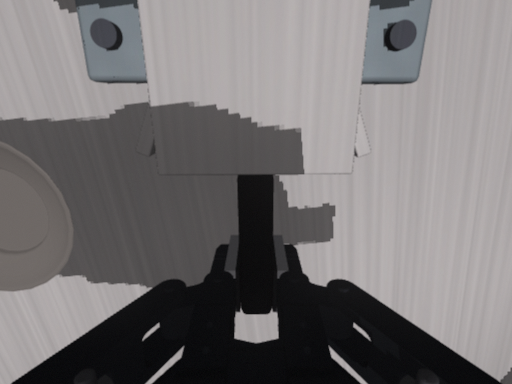

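The tin is centred between the rails, with flare tips at (147,150) and (362,150). About 32 mm remain, so I slow down.

```bash
python3 -m crank '0 0.003 0 0 0 0 0;0 0.005 0 0 0 0 0;0 0.005 0 0 0 0 0;0 0.004 0 0 0 0 0;0 0.003 0 0 0 0 0;0 0.002 0 0 0 0 0;0 0.0015 0 0 0 0 0;0 0.001 0 0 0 0 0'
python3 -c "
from p import *
s=telemetry.observe();print('tcp',pr(np.array(s['position'])).round(1),s['force'])"
python3 -m crank '0 0.0006 0 0 0 0 0;0 0.0006 0 0 0 0 0;0 0.0006 0 0 0 0 0;0 0.0006 0 0 0 0 0;0 0.0006 0 0 0 0 0;0 0.0006 0 0 0 0 0;0 0.0006 0 0 0 0 0;0 0.0006 0 0 0 0 0'
python3 -c "
from p import *
s=telemetry.observe();print('tcp',pr(np.array(s['position'])).round(1),s['force'])"
```

```text
clock: 6.5
position: [0.5223, -0.0113, 0.0424]
tool_rot: [-3.142, 0.0, 1.452]
force: [-0.0, -1.2, -1.0]
grip_width: 0.0155
finger_force: 59.0
tcp [-122.    -0.2   42.4] [-0.02846338 -1.2257583  -1.04016619]
clock: 7.17
position: [0.5229, -0.0066, 0.0424]
tool_rot: [3.142, 0.0, 1.452]
force: [0.5, -1.7, -1.2]
grip_width: 0.0151
finger_force: 59.0
tcp [-117.3   -0.2   42.4] [ 0.53036112 -1.73692609 -1.21616642]
```

```bash
python3 -m crank '0 0.0005 0 0 0 0 0;0 0.0005 0 0 0 0 0;0 0.0005 0 0 0 0 0;0 0.0005 0 0 0 0 0;0 0.0005 0 0 0 0 0;0 0.0005 0 0 0 0 0;0 0.0005 0 0 0 0 0;0 0 0 0 0 0 0'
python3 -c "
from p import *
s=telemetry.observe();print('tcp',pr(np.array(s['position'])).round(1),s['force'])
for n in('scene','side'):
    f=cam(n);Q=pr(cloud(f));x,y,z=Q[...,0],Q[...,1],Q[...,2]
    P=Q[masks(f)['yel']&(z>30)&(z<45)&(x>40)&(x<90)];print('stop x',np.percentile(P[:,0],[3,10,50,97]).round(1))
    M=(abs(z-60)<5)&(abs(x)<80)&(abs(y)<45);P=Q[M];print('lid x',np.percentile(P[:,0],[1,99]).round(1),np.percentile(P[:,1],[1,99]).round(1))
"
```

```text
clock: 7.83
position: [0.5233, -0.003, 0.0424]
tool_rot: [-3.142, -0.0, 1.452]
force: [-1.0, -1.6, -2.4]
grip_width: 0.0153
finger_force: 59.0
tcp [-113.6   -0.2   42.4] [-1.04072585 -1.63191655 -2.4425304 ]
stop x [59.9 61.4 65.2 69.3]
lid x [-61.7  53.1] [-39.2  37. ]
stop x [60.9 62.7 70.3 73.7]
lid x [-23.3  57.6] [-37.7  37.8]
```

```bash
python3 -m crank '0 0.0004 0 0 0 0 0;0 0.0004 0 0 0 0 0;0 0.0004 0 0 0 0 0;0 0.0004 0 0 0 0 0;0 0.0004 0 0 0 0 0;0 0 0 0 0 0 0;0 0 0 0 0 0 0;0 0 0 0 0 0 0'
python3 -c "
from p import *
s=telemetry.observe();print('tcp',pr(np.array(s['position'])).round(1),s['force'])"
```

```text
clock: 8.6
position: [0.5235, -0.0012, 0.0424]
tool_rot: [-3.141, 0.0, 1.452]
force: [-0.7, -1.7, -1.0]
grip_width: 0.0148
finger_force: 59.0
tcp [-1.119e+02 -1.000e-01  4.240e+01] [-0.66268841 -1.71113393 -1.02478181]
```

```bash
python3 -m crank '0 0.0004 0 0 0 0 0;0 0.0004 0 0 0 0 0;0 0.0004 0 0 0 0 0;0 0.0004 0 0 0 0 0;0 0 0 0 0 0 0;0 0 0 0 0 0 0;0 0 0 0 0 0 0;0 0 0 0 0 0 0'
python3 -c "
from p import *
s=telemetry.observe();print('tcp',pr(np.array(s['position'])).round(1),s['force'])"
```

```text
clock: 9.27
position: [0.5233, -0.0005, 0.0423]
tool_rot: [-3.141, 0.001, 1.451]
force: [-1.3, -7.6, -0.1]
grip_width: 0.015
finger_force: 59.1
tcp [-1.112e+02  1.000e-01  4.230e+01] [-1.28773046 -7.64597861 -0.06804128]
```

Contact: about 6 N net on the springy stop. Releasing, backing off and rising.

```bash
python3 -m crank '0.02 0 0 0 0 0 0;0.03 0 0 0 0 0 0;0.045 0 0 0 0 0 0;0.05 0 0 0 0 0 0;0.05 0 0 0 0 0 0;0.05 -0.004 0 0 0 0 0;0.05 -0.008 0 0 0 0 0;0.05 -0.008 0 0 0 0 0'
python3 -m crank '0.05 0 0 -0.015 0 0 0;0.05 0 0 -0.03 0 0 0;0.05 0 0 -0.034 0 0 0;0.05 0 0 -0.034 0 0 0;0.05 0 0 -0.034 0 0 0;0.05 0 0 -0.034 0 0 0;0.05 0 0 -0.03 0 0 0;0.05 0 0 -0.015 0 0 0'
python3 - <<'E'
from p import *
s=telemetry.observe();print('tcp',pr(np.array(s['position'])).round(1),s['force'],np.degrees(s['tool_rot']))
for n in('scene','side','wrist'):
    f=cam(n);np.savez('/tmp/%s3.npz'%n,**f);Q=pr(cloud(f));x,y,z=Q[...,0],Q[...,1],Q[...,2];print(n)
    m=masks(f)
    P=Q[m['red']&(z>165)&(z<205)&(np.hypot(x,y)<70)]
    if len(P):print(' grip surf med',np.median(P,0).round(1))
    u=np.argwhere(m['red']&(z>160)&(z<212)&(np.hypot(x,y)<75))[:,::-1]
    if len(u):
        a=pr(plane(f,u.mean(0),.184))[0];print(' grip ray@184',len(u),a.round(1),'r',np.hypot(a[0],a[1]).round(1))
    M=(abs(z-60)<5)&(x>-75)&(x<-28)&(abs(y)<45);P=Q[M];print(' lid rear',np.percentile(P[:,0],[1,2]).round(1),np.percentile(P[:,1],[1,99]).round(1) if len(P) else 0)
save(f,'w4.png')
E
```

```text
clock: 9.93
position: [0.5213, -0.0202, 0.0424]
tool_rot: [3.142, 0.0, 1.452]
force: [0.9, 0.1, 0.4]
grip_width: 0.0495
finger_force: 0.0
clock: 10.6
position: [0.522, -0.0207, 0.2721]
tool_rot: [3.138, -0.001, 1.451]
force: [-0.0, 0.6, -0.4]
grip_width: 0.05
finger_force: 0.0
tcp [-131.3   -0.9  272.1] [-0.01538065  0.61577061 -0.4048542 ] [ 1.79772945e+02 -3.70184972e-02  8.31221597e+01]
scene
 grip surf med [ 18.9  38.4 187.1]
 grip ray@184 77 [ 20.6  44.1 184. ] r 48.6
 lid rear [-60.  -59.7] [-38.5  38.2]
side
 grip surf med [ 28.5  48.6 186.7]
 grip ray@184 71 [ 21.9  46.  184. ] r 50.9
 lid rear [-28.1 -28.1] [22.8 22.8]
wrist
 lid rear [-57. -57.] [-37.2  37.1]
```

View pics/w4.png

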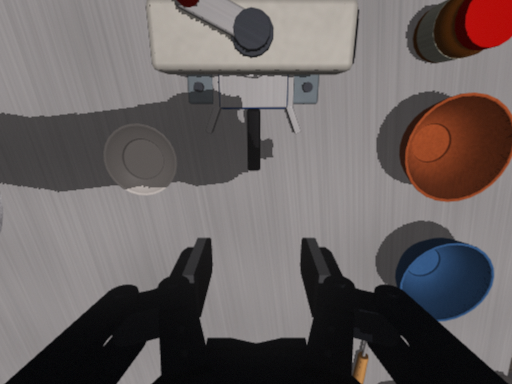

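Wrist view: the tin sits square under the head, with its rear edge at (253,107), its handle at (254,140) free of the fingers and the bystanders unmoved. The red grip is at (190,2), consistent with press coordinates (21.5, 45) at radius 50. Now to the crank.

```bash
cat > c.py <<'E'
from p import *
import sys
s=telemetry.observe();q=pr(np.array(s['position']));F=np.array(s['force']);R=q[:2]/np.hypot(*q[:2])
fu=np.array([F[:2]@U,F[:2]@N]);T=np.array([R[1],-R[0]])
f=cam('scene');Q=pr(cloud(f));h=cv2.cvtColor(f['pixels'],cv2.COLOR_RGB2HSV).astype(int)
n=(abs(Q[...,1]+97)<20)&(abs(Q[...,0])<25)&(abs(Q[...,2]-120)<14)
out=n&(Q[...,1]<-88);g=n&(h[...,0]>40)&(h[...,0]<90)&(h[...,1]>90)&(h[...,2]>50)
r=n&((h[...,0]<8)|(h[...,0]>172))&(h[...,1]>120)
print('r %.1f ang %.1f z %.0f | Frad %.1f Ftan %.1f Fz %.1f | tab out %d green %d red %d ymin %.1f'%(np.hypot(q[0],q[1]),np.degrees(np.arctan2(q[1],q[0])),q[2],fu@R,fu@T,F[2],out.sum(),g.sum(),r.sum(),Q[n][:,1].min() if n.any() else 0))
sys.exit(int(g.sum()>3 or r.sum()>3 or abs(F[:2]).max()>40))
E
python3 -m crank '0.05 0.010 -0.003 0 0 0 0;0.05 0.022 -0.0066 0 0 0 0;0.05 0.024 -0.0072 0 0 0 0;0.05 0.024 -0.0072 0 0 0 0;0.05 0.024 -0.0072 0 0 0 0;0.05 0.024 -0.0072 0 0 0 0;0.05 0.018 -0.0054 0 0 0 0;0.05 0.0068 -0.0021 0 0 0 0'
python3 c.py
python3 -m crank '0.05 0 0 0.008 0 0 0;0.05 0 0 0.011 0 0 0;0.05 0 0 0.012 0 0 0;0.05 0 0 0.012 0 0 0;0.05 0 0 0.012 0 0 0;0.05 0 0 0.010 0 0 0;0.05 0 0 0.008 0 0 0;0.05 0 0 0.006 0 0 0'
python3 c.py
```

```text
clock: 11.42
position: [0.4925, 0.1408, 0.2671]
tool_rot: [-3.139, 0.0, 1.455]
force: [0.7, 0.6, 0.0]
grip_width: 0.0501
finger_force: 0.0
r 53.7 ang 61.6 z 267 | Frad -0.2 Ftan 0.8 Fz 0.0 | tab out 25 green 0 red 1 ymin -90.2
clock: 12.13
position: [0.4937, 0.1368, 0.1882]
tool_rot: [-3.141, 0.001, 1.451]
force: [0.5, 0.0, -0.2]
grip_width: 0.05
finger_force: 0.0
r 50.5 ang 64.4 z 188 | Frad -0.4 Ftan 0.3 Fz -0.2 | tab out 24 green 0 red 1 ymin -91.3
```

```bash
python3 -m crank '0.04 0 0 -0.003 0 0 0;0.03 0 0 0 0 0 0;0 0 0 0 0 0 0;0 0 0 0 0 0 0;0 0 0 0 0 0 0;0 0 0 0 0 0 0;0 0 0 0 0 0 0;0 0 0 0 0 0 0' 50
python3 c.py
python3 - <<'E'
# clockwise chords from 64.4 deg, 8 deg a row, r=50, tool x=press x, tool y=-press y
import numpy as np
for st in (8,4):
    print(st)
    a=np.radians(64.4-np.arange(0,361,st));P=50*np.c_[np.cos(a),-np.sin(a)];d=np.diff(P,axis=0)*1
    print(';'.join('%.0f:%.1f,%.1f'%(np.degrees(b),*v) for b,v in zip(a[1:],d)) if st==8 else '')
E
```

```text
clock: 12.85
position: [0.4938, 0.1378, 0.1924]
tool_rot: [-3.141, -0.0, 1.452]
force: [-3.1, 1.7, 0.6]
grip_width: 0.0166
finger_force: 48.7
r 50.9 ang 63.5 z 192 | Frad 3.5 Ftan -0.2 Fz 0.6 | tab out 21 green 2 red 0 ymin -90.2
8
56:6.1,3.4;48:5.5,4.3;40:4.9,5.0;32:4.1,5.6;24:3.3,6.1;16:2.4,6.5;8:1.5,6.8;0:0.5,7.0;-8:-0.4,7.0;-16:-1.4,6.8;-24:-2.3,6.6;-32:-3.2,6.2;-40:-4.1,5.7;-48:-4.8,5.1;-56:-5.5,4.3;-64:-6.0,3.5;-72:-6.4,2.7;-80:-6.8,1.7;-88:-6.9,0.8;-96:-7.0,-0.2;-104:-6.9,-1.2;-112:-6.6,-2.1;-120:-6.3,-3.0;-128:-5.8,-3.9;-136:-5.2,-4.6;-144:-4.5,-5.3;-152:-3.7,-5.9;-160:-2.9,-6.4;-168:-2.0,-6.7;-176:-1.0,-6.9;-184:-0.0,-7.0;-192:0.9,-6.9;-200:1.9,-6.7;-208:2.8,-6.4;-216:3.7,-5.9;-224:4.4,-5.4;-232:5.2,-4.7;-240:5.8,-3.9;-248:6.2,-3.1;-256:6.6,-2.2;-264:6.9,-1.3;-272:7.0,-0.3;-280:6.9,0.7;-288:6.8,1.6;-296:6.5,2.6
4
```

```bash
python3 -m crank '0 0.0061 0.0034 0 0 0 0;0 0.0055 0.0043 0 0 0 0;0 0.0049 0.005 0 0 0 0;0 0.0041 0.0056 0 0 0 0;0 0.0033 0.0061 0 0 0 0;0 0.0024 0.0065 0 0 0 0;0 0.0015 0.0068 0 0 0 0;0 0.0005 0.007 0 0 0 0'
python3 c.py
```

```text
clock: 13.57
position: [0.5412, 0.1608, 0.192]
tool_rot: [-3.14, 0.001, 1.453]
force: [-7.2, 0.4, -0.2]
grip_width: 0.0169
finger_force: 48.9
r 51.1 ang 1.3 z 192 | Frad -0.3 Ftan -7.2 Fz -0.2 | tab out 24 green 0 red 1 ymin -89.7
```

```bash
python3 -m crank '0 -0.0004 0.007 0 0 0 0;0 -0.0014 0.0068 0 0 0 0;0 -0.0023 0.0066 0 0 0 0;0 -0.0032 0.0062 0 0 0 0;0 -0.0041 0.0057 0 0 0 0;0 -0.0048 0.0051 0 0 0 0;0 -0.0055 0.0043 0 0 0 0;0 -0.006 0.0035 0 0 0 0'
python3 c.py && python3 -m crank '0 -0.0064 0.0027 0 0 0 0;0 -0.0068 0.0017 0 0 0 0;0 -0.0069 0.0008 0 0 0 0;0 -0.007 -0.0002 0 0 0 0;0 -0.0069 -0.0012 0 0 0 0;0 -0.0066 -0.0021 0 0 0 0;0 -0.0063 -0.003 0 0 0 0;0 -0.0058 -0.0039 0 0 0 0' && python3 c.py
```

```text
clock: 14.28
position: [0.5829, 0.1283, 0.1922]
tool_rot: [-3.141, -0.001, 1.453]
force: [-5.5, 5.0, 0.1]
grip_width: 0.0164
finger_force: 48.9
r 50.0 ang -61.7 z 192 | Frad -3.3 Ftan -6.7 Fz 0.1 | tab out 27 green 0 red 1 ymin -90.8
clock: 15.0
position: [0.5726, 0.0768, 0.1928]
tool_rot: [3.139, -0.002, 1.453]
force: [3.7, 6.1, -0.3]
grip_width: 0.0165
finger_force: 48.9
r 49.0 ang -125.7 z 193 | Frad -1.4 Ftan -7.0 Fz -0.3 | tab out 25 green 1 red 3 ymin -90.3
```

```bash
python3 -m crank '0 -0.0052 -0.0046 0 0 0 0;0 -0.0045 -0.0053 0 0 0 0;0 -0.0037 -0.0059 0 0 0 0;0 -0.0029 -0.0064 0 0 0 0;0 -0.002 -0.0067 0 0 0 0;0 -0.001 -0.0069 0 0 0 0;0 0 -0.007 0 0 0 0;0 0.0009 -0.0069 0 0 0 0'
python3 c.py; python3 -c "
from p import *
f=cam('scene');i=f['pixels'][110:240,220:350];cv2.imwrite('pics/s5.png',cv2.resize(i[:,:,::-1],None,fx=4,fy=4,interpolation=0))"
python3 - <<'E'
import numpy as np
a=np.radians(168-np.arange(0,400,4));P=50*np.c_[np.cos(a),-np.sin(a)];d=np.diff(P,axis=0)
print(' '.join('%.0f:%.1f,%.1f'%(np.degrees(b),*v) for b,v in zip(a[1:],d)))
E
```

```text
clock: 15.72
position: [0.5214, 0.0631, 0.193]
tool_rot: [3.138, -0.0, 1.451]
force: [5.9, -3.1, 0.6]
grip_width: 0.0168
finger_force: 49.0
r 49.1 ang 169.0 z 193 | Frad 1.2 Ftan -6.5 Fz 0.6 | tab out 27 green 0 red 0 ymin -90.9
164:0.8,-3.4 160:1.1,-3.3 156:1.3,-3.2 152:1.5,-3.1 148:1.7,-3.0 144:2.0,-2.9 140:2.1,-2.8 136:2.3,-2.6 132:2.5,-2.4 128:2.7,-2.2 124:2.8,-2.1 120:3.0,-1.8 116:3.1,-1.6 112:3.2,-1.4 108:3.3,-1.2 104:3.4,-1.0 100:3.4,-0.7 96:3.5,-0.5 92:3.5,-0.2 88:3.5,0.0 84:3.5,0.2 80:3.5,0.5 76:3.4,0.7 72:3.4,1.0 68:3.3,1.2 64:3.2,1.4 60:3.1,1.6 56:3.0,1.8 52:2.8,2.1 48:2.7,2.2 44:2.5,2.4 40:2.3,2.6 36:2.1,2.8 32:2.0,2.9 28:1.7,3.0 24:1.5,3.1 20:1.3,3.2 16:1.1,3.3 12:0.8,3.4 8:0.6,3.4 4:0.4,3.5 0:0.1,3.5 -4:-0.1,3.5 -8:-0.4,3.5 -12:-0.6,3.4 -16:-0.8,3.4 -20:-1.1,3.3 -24:-1.3,3.2 -28:-1.5,3.1 -32:-1.7,3.0 -36:-2.0,2.9 -40:-2.1,2.8 -44:-2.3,2.6 -48:-2.5,2.4 -52:-2.7,2.2 -56:-2.8,2.1 -60:-3.0,1.8 -64:-3.1,1.6 -68:-3.2,1.4 -72:-3.3,1.2 -76:-3.4,1.0 -80:-3.4,0.7 -84:-3.5,0.5 -88:-3.5,0.2 -92:-3.5,0.0 -96:-3.5,-0.2 -100:-3.5,-0.5 -104:-3.4,-0.7 -108:-3.4,-1.0 -112:-3.3,-1.2 -116:-3.2,-1.4 -120:-3.1,-1.6 -124:-3.0,-1.8 -128:-2.8,-2.1 -132:-2.7,-2.2 -136:-2.5,-2.4 -140:-2.3,-2.6 -144:-2.1,-2.8 -148:-2.0,-2.9 -152:-1.7,-3.0 -156:-1.5,-3.1 -160:-1.3,-3.2 -164:-1.1,-3.3 -168:-0.8,-3.4 -172:-0.6,-3.4 -176:-0.4,-3.5 -180:-0.1,-3.5 -184:0.1,-3.5 -188:0.4,-3.5 -192:0.6,-3.4 -196:0.8,-3.4 -200:1.1,-3.3 -204:1.3,-3.2 -208:1.5,-3.1 -212:1.7,-3.0 -216:2.0,-2.9 -220:2.1,-2.8 -224:2.3,-2.6 -228:2.5,-2.4
```

View pics/s5.png

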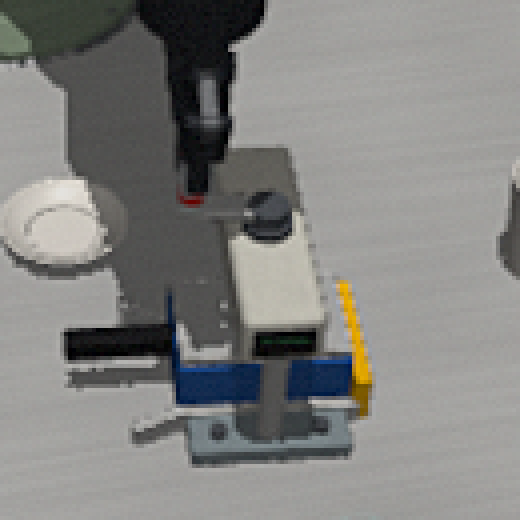

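The crop shows the red grip, held by the fingers at (190,198), turning with the arm. The tab face is still black at (285,342), and the tin rests against the stop. Slower now, 32° per call with a tab check after each.

```bash
python3 -m crank '0 0.0008 -0.0034 0 0 0 0;0 0.0011 -0.0033 0 0 0 0;0 0.0013 -0.0032 0 0 0 0;0 0.0015 -0.0031 0 0 0 0;0 0.0017 -0.003 0 0 0 0;0 0.002 -0.0029 0 0 0 0;0 0.0021 -0.0028 0 0 0 0;0 0.0023 -0.0026 0 0 0 0' >/dev/null
python3 c.py && python3 -m crank '0 0.0025 -0.0024 0 0 0 0;0 0.0027 -0.0022 0 0 0 0;0 0.0028 -0.0021 0 0 0 0;0 0.003 -0.0018 0 0 0 0;0 0.0031 -0.0016 0 0 0 0;0 0.0032 -0.0014 0 0 0 0;0 0.0033 -0.0012 0 0 0 0;0 0.0034 -0.001 0 0 0 0' >/dev/null && python3 c.py && python3 -m crank '0 0.0034 -0.0007 0 0 0 0;0 0.0035 -0.0005 0 0 0 0;0 0.0035 -0.0002 0 0 0 0;0 0.0035 0 0 0 0 0;0 0.0035 0.0002 0 0 0 0;0 0.0035 0.0005 0 0 0 0;0 0.0034 0.0007 0 0 0 0;0 0.0034 0.001 0 0 0 0' >/dev/null && python3 c.py
```

```text
r 49.6 ang 136.1 z 192 | Frad 3.0 Ftan -6.4 Fz 0.3 | tab out 29 green 1 red 2 ymin -90.9
r 50.3 ang 103.7 z 192 | Frad 3.2 Ftan -6.7 Fz 0.2 | tab out 24 green 0 red 2 ymin -90.2
r 50.9 ang 71.6 z 192 | Frad 4.3 Ftan -6.4 Fz -1.1 | tab out 25 green 0 red 1 ymin -91.0
```

```bash
python3 -m crank '0 0.0033 0.0012 0 0 0 0;0 0.0032 0.0014 0 0 0 0;0 0.0031 0.0016 0 0 0 0;0 0.003 0.0018 0 0 0 0;0 0.0028 0.0021 0 0 0 0;0 0.0027 0.0022 0 0 0 0;0 0.0025 0.0024 0 0 0 0;0 0.0023 0.0026 0 0 0 0' >/dev/null
python3 c.py && python3 -m crank '0 0.0021 0.0028 0 0 0 0;0 0.002 0.0029 0 0 0 0;0 0.0017 0.003 0 0 0 0;0 0.0015 0.0031 0 0 0 0;0 0.0013 0.0032 0 0 0 0;0 0.0011 0.0033 0 0 0 0;0 0.0008 0.0034 0 0 0 0;0 0.0006 0.0034 0 0 0 0' >/dev/null && python3 c.py && python3 -m crank '0 0.0004 0.0035 0 0 0 0;0 0.0001 0.0035 0 0 0 0;0 -0.0001 0.0035 0 0 0 0;0 -0.0004 0.0035 0 0 0 0;0 -0.0006 0.0034 0 0 0 0;0 -0.0008 0.0034 0 0 0 0;0 -0.0011 0.0033 0 0 0 0;0 -0.0013 0.0032 0 0 0 0' >/dev/null && python3 c.py
```

```text
r 51.3 ang 40.0 z 192 | Frad 0.7 Ftan -6.0 Fz -0.0 | tab out 20 green 1 red 3 ymin -90.0
r 51.2 ang 8.8 z 192 | Frad 0.4 Ftan -6.6 Fz 0.8 | tab out 24 green 0 red 3 ymin -90.4
r 50.8 ang -22.4 z 192 | Frad -2.7 Ftan -6.7 Fz 0.9 | tab out 23 green 4 red 2 ymin -90.2
```

```bash
sed -i 's/g.sum()>3 or r.sum()>3/g.sum()>8 or r.sum()>8 or out.sum()>45 or out.sum()<12 or np.percentile(Q[n][:,1],5)<-94/' c.py
python3 -m crank '0 -0.0015 0.0031 0 0 0 0;0 -0.0017 0.003 0 0 0 0;0 -0.002 0.0029 0 0 0 0;0 -0.0021 0.0028 0 0 0 0;0 -0.0023 0.0026 0 0 0 0;0 -0.0025 0.0024 0 0 0 0;0 0 0 0 0 0 0;0 0 0 0 0 0 0' >/dev/null
python3 c.py && python3 -m crank '0 -0.0027 0.0022 0 0 0 0;0 -0.0028 0.0021 0 0 0 0;0 -0.003 0.0018 0 0 0 0;0 -0.0031 0.0016 0 0 0 0;0 -0.0032 0.0014 0 0 0 0;0 -0.0033 0.0012 0 0 0 0;0 0 0 0 0 0 0;0 0 0 0 0 0 0' >/dev/null && python3 c.py && python3 -m crank '0 -0.0034 0.001 0 0 0 0;0 -0.0034 0.0007 0 0 0 0;0 -0.0035 0.0005 0 0 0 0;0 -0.0035 0.0002 0 0 0 0;0 -0.0035 0 0 0 0 0;0 -0.0035 -0.0002 0 0 0 0;0 0 0 0 0 0 0;0 0 0 0 0 0 0' >/dev/null && python3 c.py
```

```text
r 50.4 ang -46.4 z 192 | Frad -2.5 Ftan -3.0 Fz 0.7 | tab out 29 green 2 red 2 ymin -91.2
r 49.8 ang -70.1 z 192 | Frad -4.0 Ftan -2.7 Fz 1.5 | tab out 23 green 2 red 1 ymin -90.3
r 49.3 ang -94.0 z 192 | Frad -4.0 Ftan -4.2 Fz -0.1 | tab out 30 green 2 red 0 ymin -91.8
```

```bash
python3 -m crank '0 -0.0035 -0.0005 0 0 0 0;0 -0.0034 -0.0007 0 0 0 0;0 -0.0034 -0.001 0 0 0 0;0 -0.0033 -0.0012 0 0 0 0;0 -0.0032 -0.0014 0 0 0 0;0 -0.0031 -0.0016 0 0 0 0;0 0 0 0 0 0 0;0 0 0 0 0 0 0' >/dev/null
python3 c.py && python3 -m crank '0 -0.003 -0.0018 0 0 0 0;0 -0.0028 -0.0021 0 0 0 0;0 -0.0027 -0.0022 0 0 0 0;0 -0.0025 -0.0024 0 0 0 0;0 -0.0023 -0.0026 0 0 0 0;0 -0.0021 -0.0028 0 0 0 0;0 0 0 0 0 0 0;0 0 0 0 0 0 0' >/dev/null && python3 c.py && python3 -m crank '0 -0.002 -0.0029 0 0 0 0;0 -0.0017 -0.003 0 0 0 0;0 -0.0015 -0.0031 0 0 0 0;0 -0.0013 -0.0032 0 0 0 0;0 -0.0011 -0.0033 0 0 0 0;0 -0.0008 -0.0034 0 0 0 0;0 0 0 0 0 0 0;0 0 0 0 0 0 0' >/dev/null && python3 c.py
```

```text
r 49.0 ang -118.0 z 193 | Frad -3.3 Ftan -4.2 Fz 0.8 | tab out 77 green 54 red 8 ymin -102.2
```

```bash
python3 -c "
from p import *
f=cam('scene');i=f['pixels'][150:230,250:330];cv2.imwrite('pics/s6.png',cv2.resize(i[:,:,::-1],None,fx=6,fy=6,interpolation=0))
Q=pr(cloud(f));n=(abs(Q[...,0])<14)&(abs(Q[...,2]-120)<9)&(Q[...,1]<-80)&(Q[...,1]>-120);print(np.percentile(Q[n][:,1],[1,5,25,50]).round(1))"
```

```text
[-102.8 -101.2  -99.3  -94.1]
```

View pics/s6.png

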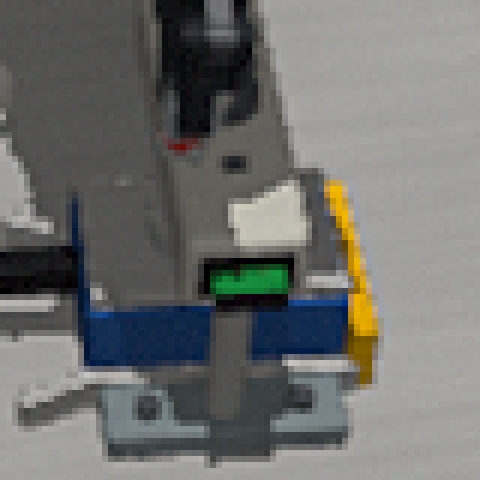

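Only the green band shows, at (250,280) in the crop, with no red. Letting go and rising straight up.

```bash
python3 -m crank '0.02 0 0 0 0 0 0;0.03 0 0 0 0 0 0;0.045 0 0 0 0 0 0;0.045 0 0 0 0 0 0;0.045 0 0 0 0 0 0;0.045 0 0 -0.004 0 0 0;0.045 0 0 -0.01 0 0 0;0.045 0 0 -0.014 0 0 0'
python3 -m crank '0.045 0 0 -0.02 0 0 0;0.045 0 0 -0.02 0 0 0;0.045 0 0 -0.02 0 0 0;0.045 0 0 -0.02 0 0 0;0.045 0 0 -0.01 0 0 0;0.045 0 0 0 0 0 0;0.045 0 0 0 0 0 0;0.045 0 0 0 0 0 0'
python3 c.py
python3 -c "
from p import *
f=cam('scene');cv2.imwrite('pics/s7.png',f['pixels'][:,:,::-1]);rects(f)"
```

```text
clock: 23.7
position: [0.576, 0.0807, 0.2207]
tool_rot: [-3.14, 0.001, 1.452]
force: [-0.1, -0.4, 0.2]
grip_width: 0.0449
finger_force: 0.0
clock: 24.37
position: [0.576, 0.0808, 0.3096]
tool_rot: [-3.14, 0.0, 1.452]
force: [0.1, 0.3, -0.2]
grip_width: 0.045
finger_force: 0.0
r 49.1 ang -119.7 z 310 | Frad -0.1 Ftan -0.3 Fz -0.2 | tab out 82 green 54 red 4 ymin -102.2
head 562 [537.4 107.8] [ 51.6 172. ] 83.21 z 0.1384
saucer 191 [384.1  -1.9] [96.5 67.3] 89.48 z 0.0118
bowl 384 [765.4 -27. ] [126.5 129.5] 76.09 z 0.0625
yel 64 [545.8 173.7] [10.7 95.4] 81.93 z 0.0381
hub 46 [537.4 114.6] [16.7 24.3] 74.23 z 0.1585
grip 25 [582.7  79.6] [15.2  9.5] 87.3 z 0.2081
```

View pics/s7.png

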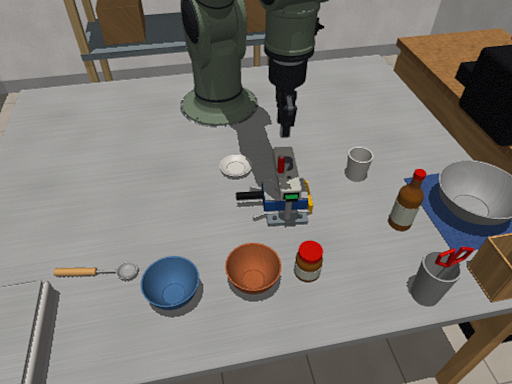

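The tin is home, the tab shows green only at (291,197), the gripper is clear above the crank at (286,120), and the bystanders are in place.

```bash
python3 -c "
from workcell import bot
print(bot.job_done())"
```

```text
the job is handed in; nothing more can be done
None
```

The tin is home against the stop, the crank was wound until the tab showed green with no red, the grip was let go, and the job was handed in at about 24 s; the hand-in call returned no verdict.

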